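# Slide the drip tray home under the drying rack

### The arm

A 7-joint arm with a two-finger parallel gripper is mounted at the origin on the work surface. World frame = base frame: x ahead of the robot, y to its left, z up, the work surface at z = 0. Lengths are in m, angles in rad, forces in N, time in s.
With the tool pointing down it reaches from about 0.35 to 0.9 m from the base axis. Payload 19.9 kg.
Tool frame: the origin (TCP) lies between the finger pads; the fingertips stand 19 mm ahead of it and the grasp point (between the pads) is the TCP; z points along the fingers, y is the line along which they close (so a half turn about z gives the same grasp; the last joint's range is limited). The gripper opens to 94 mm and grips with 3 to 60 N. Pads are 16 mm wide; open, the fingers measure 119 mm over their backs; the gripper's body (75 mm by 177 mm) begins 78 mm behind the grasp point.
Start: joints at [1.071, 0.417, -0.01, 1.614, 0.005, 1.111, -0.053], TCP at [0.276, -0.561, 0.224] pointing down, gripper open.
Joint ranges: [-2.81, 2.81], [-0.39, 2.02], [-1.27, 1.25], [0.06, 2.57], [-1.19, 4.33], [0.19, 2], [-2.82, 2.82]. Speed limits (rad/s): [1.89, 1.89, 2.39, 2.39, 3.01, 3.01, 3.01].

### API

Orientations are given as a 3x3 rotation matrix whose columns are the frame's x, y, z axes.
In Python, from rig import robot gives the robot as it stands. Calls block until the motion is done:
- robot.move_ptp(position, orientation): joint-space move of the TCP to a pose.
- robot.move_linear(position, velocity=0.15, frame=None, threshold=None): straight line of the TCP; frame=None keeps the orientation; velocity is the mean speed in m/s. With threshold (N) it stops when the force on the tool has changed by that much, and returns True; else False.
- robot.goto_joints(angles): joint-space move.
- robot.gripper_to(opening): finger opening in m; the grip force is fixed at half the most; returns when the fingers have stopped.
- robot.pause(seconds).
- robot.ik(position, orientation): joint angles nearest the present ones, or None.
- robot.get_state(): the state.
- robot.grab_frame(name): name is "side" or "top"; returns the picture (384x512x3 uint8, red, green, blue); there is no depth.
- robot.camera_info(name): a dict with "fx", "fy", "cx", "cy" (pixels), "rvec" (rotation vector, rad) and "tvec" (3), from world to camera coordinates, as OpenCV has them. Camera axes: x right, y down, z forward; pixel columns grow to the right and rows downward; lengths in m; the calibration is good to about 2 mm. A picture is of the moment at which its call begins. camera_info takes no time and is no camera call.
A pose or a line that the arm cannot do raises robot.PlanningError and nothing moves.
- robot.sign_off(): hands the job in; it is judged then, once.
The state is a dict: "time": time; "qpos": joint angles; "joint_vel": joint speeds; "effort": joint torques, N m; "ee_pos": TCP position; "tool_rot": TCP orientation; "force": force on the tool from outside, world axes, zero at the start; "moment": the same for the moment, N m; "opening": finger opening in m; "grasp_force": force on a finger pad.
Only numpy, scipy, OpenCV 4.12 (cv2) and the standard library are available. Lean on these libraries where they do the work, as an engineer would, in place of code of your own. Each camera call takes 0.05 s, during which the arm holds its last target. There are 200 camera calls.

### The job

The drip tray has been put down crooked on the granite in front of the drying rack. With the fingertips, push it along the granite, never lifting it, square it up with the rack and slide it in between the runners until its back is fully home against the rack's rear stop. Leave the soap pump, tumbler, dish and brush where they stand.

Things in the scene. Friction and masses are not known exactly. Their poses are not given: they have to be found in the camera images.
- tray: White enamelled drip tray lying loose and flat on the granite, about 0.5 kg, open on top: 200 mm along its x, 250 mm along its y, walls 20 mm high, 4 mm thick. Origin: centre of its underside. The plain back end (+x) goes in first; the front end (-x) faces the robot. It slides with ordinary friction and stays where it is left.
- tray_front (a point): Middle of the tray's front wall, outer face, 10 mm above the granite: the place to push. Above it a pull tab 100 mm wide in the plane of the wall rises to 28 mm.
- rack: Low aluminium wire drying rack, fixed. Origin on the granite where the tray's origin lies when home; its axes are then the tray's: x into the rack, y left. Wire deck 48-56 mm high over x -62..+112, y +-150 mm, so the front 38 mm of the seated tray stay outside it. Side and rear rails rise to 88 mm from x = -30 mm on, plate prongs to 97 mm from x = +28 mm on.
- rack_mouth (a point): Middle of the rack's mouth on the granite, rack x = -70 mm. Two straight runners 18 mm high run from here along x, inner faces at y = +-130 mm (5 mm play each side of the tray), to the rear stop, an upright strip 20 mm high with its face at x = +100 mm. In front of the runners lead-in plates flare outward to x = -104 mm, where they stand about 300 mm apart.
- pump: Stainless steel soap pump, 68 mm across, 182 mm high to the top of its press button, with a 56 mm spout; origin at the centre of its underside. Stands on the right of the rack.
- tumbler: Empty glass tumbler, 72 mm across, 105 mm high; origin at the centre of its underside. Stands on the left of the rack.
- dish: Round white ceramic dish, 110 mm across, 20 mm high; origin at the centre of its underside. Stands on the right of the tray.
- brush: Green plastic scrub brush lying bristles down, 255 mm long, 48 mm wide, 38 mm high; origin on the granite, 120 mm from the end of its head and 134 mm from the end of its handle, its own x pointing to the head. Lies on the left of the tray.

How it is judged:
At the end, for the whole second after the job is handed in: The tray lies flat and still on the granite between the runners, square with the rack (within 3.4 degrees and 9 mm sideways), its back within 5 mm of the rear stop (x of tray in the frame of rack above -0.005 m and y of tray in the frame of rack between -0.009 and 0.009 m and angle between the x axis of tray and the x axis of rack, either way round below 0.06 rad and height (world z) of tray below 0.004 m and angle between tray's own z axis and vertical below 0.03 rad and linear speed of tray below 0.01 m/s); the robot touches nothing.
It fails at once if the tray is lifted off the granite or tipped up (more than 12 mm or 6 degrees) (height (world z) of tray above 0.012 m or angle between tray's own z axis and vertical above 0.105 rad).
It fails at once if the soap pump is shifted by more than 20 mm or knocked over (distance of pump from where it was at the start of the episode above 0.02 m or angle between pump's own z axis and vertical above 0.3 rad).
It fails at once if the tumbler is shifted by more than 20 mm or knocked over (distance of tumbler from where it was at the start of the episode above 0.02 m or angle between tumbler's own z axis and vertical above 0.3 rad).
It fails at once if the dish is shifted by more than 20 mm (distance of dish from where it was at the start of the episode above 0.02 m).
It fails at once if the brush is shifted by more than 20 mm (distance of brush from where it was at the start of the episode above 0.02 m).
It also fails if it takes over 72 s, if anything falls off the work surface, if the arm or the gripper's body presses on something with over 40 N, if the wrist force passes 120 N, or if a joint passes its speed limit or range.

## Working session

There is one attempt and no reset: what is moved stays moved. The work goes in short steps, each a Python script; the robot and the scene stay as the last script left them, time stands still between calls to the robot, and variables do not carry over. Pictures are saved under pics/ and viewed, at most 10 in all, crops included, and the job is handed in when it is done.

```bash
mkdir -p pics; ls; python3 - <<'E'
from rig import robot
import cv2
for n in("top","side"):
    cv2.imwrite(f"pics/{n}0.png",robot.grab_frame(n)[...,::-1]); print(n,robot.camera_info(n))
s=robot.get_state(); print(s["time"],s["ee_pos"],s["tool_rot"])
E
```

```text
pics
top {'fx': 423.14379382356776, 'fy': 423.14379382356776, 'cx': 253.82600460326785, 'cy': 191.5915112210421, 'rvec': array([ 2.15878714, -2.1119316 ,  0.1755569 ]), 'tvec': array([-0.01442279,  0.61674261,  1.02450981])}
side {'fx': 374.83603416009475, 'fy': 374.83603416009475, 'cx': 254.97744756904723, 'cy': 190.4425080351306, 'rvec': array([ 0.75094403, -2.3715437 ,  1.41558311]), 'tvec': array([0.48859225, 0.20542198, 0.71883167])}
0.1 [ 0.27606586 -0.56037128  0.22387857] [[ 8.97027107e-01  4.41975107e-01 -6.11308209e-04]
 [ 4.41975513e-01 -8.97026595e-01  9.66638078e-04]
 [-1.21129753e-04 -1.13728382e-03 -9.99999346e-01]]
```

View pics/top0.png

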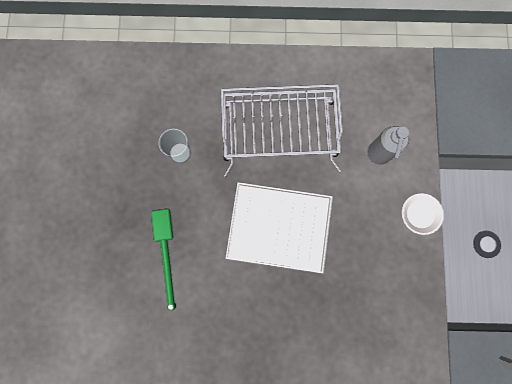

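View pics/side0.png

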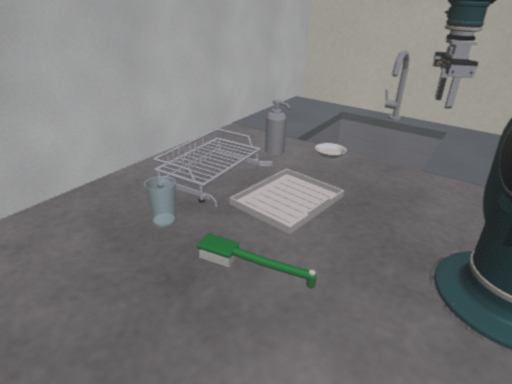

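The top view shows the tray with corners near (238,184), (332,196), (323,271) and (227,260). The rack deck spans columns 222–340 and rows 88–158, and its flared lead-ins are at (227,172) and (338,170). The brush, tumbler, pump and dish are all clear of the tray.

```bash
cat > h.py <<'E'
import numpy as np, cv2
from rig import robot
def ray(name,px,z):
    c=robot.camera_info(name);K=np.array([[c["fx"],0,c["cx"]],[0,c["fy"],c["cy"]],[0,0,1]])
    R=cv2.Rodrigues(c["rvec"])[0];o=-R.T@c["tvec"]
    p=np.atleast_2d(np.asarray(px,float));d=np.c_[p,np.ones(len(p))]@np.linalg.inv(K).T@R
    return (o+d*((z-o[2])/d[:,2])[:,None])[:,:2]
def tray(im,thr=195,near=None):
    m=(im.min(2)>thr).astype(np.uint8);m=cv2.morphologyEx(m,cv2.MORPH_CLOSE,np.ones((5,5)))
    m=cv2.morphologyEx(m,cv2.MORPH_OPEN,np.ones((7,7)))
    m[:,:200]=0;m[:,380:]=0;m[:75]=0
    c=max(cv2.findContours(m,cv2.RETR_EXTERNAL,cv2.CHAIN_APPROX_NONE)[0],key=cv2.contourArea)
    w=ray("top",c[:,0,:],0.02).astype(np.float32)
    return cv2.minAreaRect(w),w
E
python3 - <<'E'
from h import *
im=cv2.imread("pics/top0.png")
r,w=tray(im);print(r,cv2.boxPoints(r))
cv2.imwrite("pics/c0.png",cv2.resize(im[78:180,210:352],None,fx=5,fy=5,interpolation=cv2.INTER_CUBIC))
# rough objects
hsv=cv2.cvtColor(im,cv2.COLOR_BGR2HSV)
g=cv2.inRange(hsv,(50,120,50),(75,255,255));ys,xs=np.nonzero(g)
b=cv2.boxPoints(cv2.minAreaRect(np.c_[xs,ys].astype(np.int32)));print("brush",ray("top",b,.03))
print("dish",ray("top",[(422,214)],.02),"pump",ray("top",[(383,150)],0.05),"tumbler",ray("top",[(180,153)],0))
E
```

```text
((0.5318778157234192, -0.06802450120449066), (0.24923470616340637, 0.1997215896844864), 82.78295135498047) [[ 0.4171527  -0.1791092 ]
 [ 0.615292   -0.20419991]
 [ 0.6466029   0.0430602 ]
 [ 0.44846362  0.06815091]]
brush [[0.56532281 0.26419177]
 [0.57243071 0.21644566]
 [0.3242858  0.17194834]
 [0.31767583 0.21795307]]
dish [[ 0.57274252 -0.43821742]] pump [[ 0.73344311 -0.33254672]] tumbler [[0.72666462 0.20105505]]
```

View pics/c0.png

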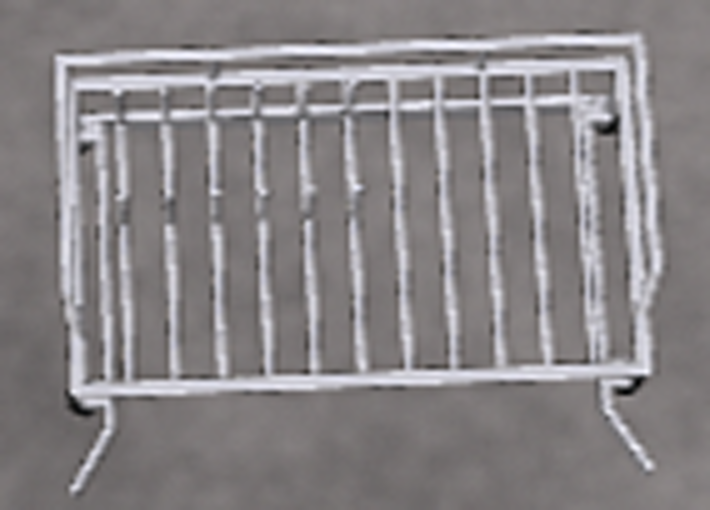

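The 5x crop of the rack gives these points: lead-in tips at (75,492) and (650,468), runner starts at (112,425) and (605,405), the deck front wire from (75,392) to (645,370), and the rear stop from (100,120) to (600,103).

```bash
python3 - <<'E'
from h import *
f=lambda a:(np.array(a,float)+.5)/5-.5+[210,78]
for n,a,z,x in[("tips",[(75,492),(650,468)],.018,-.104),("run",[(112,425),(605,405)],.018,-.07),("deckf",[(75,392),(645,370)],.053,-.062),("stop",[(100,120),(600,103)],.020,.100),("deckr",[(75,85),(620,65)],.054,.112)]:
    w=ray("top",f(a),z);d=w[0]-w[1];yaw=np.arctan2(-d[0],d[1]);m=w.mean(0)
    print(n,w.round(4).tolist(),"len",np.linalg.norm(d).round(4),"yaw",np.degrees(yaw).round(2),"origin",(m-x*np.array([np.cos(yaw),np.sin(yaw)])).round(4))
s=robot.get_state()
for y in(0,):
  for p in([.38,-.14,.05],[.55,0,.05],[.6,0,.05]):
    for a in (0,np.pi/2,-np.pi/2):
      R=np.array([[np.cos(a),np.sin(a),0],[np.sin(a),-np.cos(a),0],[0,0,-1]]);q=robot.ik(p,R);print(p,a,None if q is None else np.round(q,2))
E
```

```text
tips [[0.6623, 0.0771], [0.6819, -0.2262]] len 0.3039 yaw 3.71 origin [ 0.7759 -0.0678]
run [[0.6989, 0.0587], [0.7156, -0.2027]] len 0.2619 yaw 3.65 origin [ 0.7771 -0.0675]
deckf [[0.7077, 0.0763], [0.7258, -0.217]] len 0.2939 yaw 3.54 origin [ 0.7786 -0.0666]
stop [[0.8678, 0.0702], [0.8836, -0.2009]] len 0.2716 yaw 3.33 origin [ 0.7758 -0.0711]
deckr [[0.8736, 0.0817], [0.8911, -0.2055]] len 0.2877 yaw 3.5 origin [ 0.7705 -0.0687]
[0.38, -0.14, 0.05] 0 [ 0.44  0.33 -0.19  2.27  0.11  0.56 -1.4 ]
[0.38, -0.14, 0.05] 1.5707963267948966 [ 0.64  0.35 -0.41  2.26  0.25  0.58  0.04]
[0.38, -0.14, 0.05] -1.5707963267948966 [ 0.19  0.32  0.1   2.27 -0.06  0.55 -2.81]
[0.55, 0, 0.05] 0 [ 0.14  0.53 -0.25  1.92  0.19  0.71 -1.79]
[0.55, 0, 0.05] 1.5707963267948966 [ 0.39  0.58 -0.56  1.91  0.44  0.77 -0.42]
[0.55, 0, 0.05] -1.5707963267948966 [-0.83  0.84  1.08  1.95 -0.93  0.96 -2.42]
[0.6, 0, 0.05] 0 [ 0.12  0.6  -0.22  1.8   0.18  0.77 -1.77]
[0.6, 0, 0.05] 1.5707963267948966 [ 0.39  0.67 -0.59  1.79  0.48  0.84 -0.43]
[0.6, 0, 0.05] -1.5707963267948966 [-0.78  0.91  1.08  1.83 -0.95  1.03 -2.45]
```

```bash
cat >> h.py <<'E'
RO=np.array([.776,-.0685]);RY=np.radians(3.5)
rot=lambda a:np.array([[np.cos(a),-np.sin(a)],[np.sin(a),np.cos(a)]])
def R3(a): return np.array([[np.cos(a),np.sin(a),0],[np.sin(a),-np.cos(a),0],[0,0,-1]])
def tool(c,yr,d,z=.025):
    "TCP pose for tray centre c and yaw yr in the rack frame, TCP d behind the centre"
    a=RY+yr;return np.r_[RO+rot(RY)@c-d*np.array([np.cos(a),np.sin(a)]),z],R3(a)
def look(tag,show=False):
    im=robot.grab_frame("top")[...,::-1].copy();cv2.imwrite(f"pics/{tag}.png",im)
    r,w=tray(im);b=cv2.boxPoints(r);e=[b[(i+1)%4]-b[i] for i in range(4)]
    d=max((v for v in e if abs(np.linalg.norm(v)-.2)<.03),key=lambda v:v[0],default=None)
    yaw=None if d is None else np.arctan2(d[1],d[0])-RY
    print(tag,"size",np.round(r[1],4),"rackframe",(rot(RY).T@(np.array(r[0])-RO)).round(4),"yaw",None if yaw is None else np.degrees(yaw).round(2))
def st():
    s=robot.get_state();print("t",round(s["time"],1),"p",s["ee_pos"].round(4),"F",s["force"].round(1))
E
python3 - <<'E'
from h import *
c=np.array([-.2436,.0155]);y=np.radians(-10.7)
p,R=tool(c,y,.14,.15);robot.move_ptp(p,R);robot.gripper_to(.094)
p,R=tool(c,y,.14);robot.move_linear(p,.12);st()
p,R=tool(c,y,.10);print(robot.move_linear(p,.03,threshold=2));st()
s=robot.get_state();print("d",-(rot(RY+y).T@(s["ee_pos"][:2]-RO-rot(RY)@c)))
look("a1")
E
```

```text
t 3.4 p [ 0.3933 -0.0504  0.0255] F [-0.7  0.5  0.3]
True
t 4.4 p [ 0.4235 -0.0542  0.0248] F [-0.3 -0.   0.2]
d [ 1.09299222e-01 -1.62560777e-05]
a1 size [0.2511 0.1997] rackframe [-0.2422  0.0151] yaw -10.5
```

```bash
python3 - <<'E'
from h import *
c=np.array([-.2422,.0153]);y=np.radians(-10.6);d=.108
c=c+.03*np.array([np.cos(y),np.sin(y)])
p,R=tool(c,y,d);robot.move_linear(p,.04);st();look("b1")
Rr=.3
for k in range(3):
    dy=np.radians(10.6)/6;m=y+dy/2;c=c+Rr*dy*np.array([np.cos(m),np.sin(m)]);y+=dy
    p,R=tool(c,y,d);robot.move_linear(p,.03,frame=R);st()
print("plan",c,np.degrees(y));look("b2")
E
```

```text
t 5.4 p [ 0.456  -0.0584  0.0251] F [ 0.4 -0.9 -0.2]
b1 size [0.251  0.1994] rackframe [-0.21    0.0092] yaw -10.54
t 5.9 p [ 0.465  -0.0627  0.025 ] F [ 0.3 -0.   0.8]
t 6.4 p [ 0.474  -0.0667  0.025 ] F [ 0.1 -0.7 -0.1]
t 6.9 p [ 0.4832 -0.0705  0.025 ] F [ 0.7 -0.5  0.7]
plan [-0.18523662  0.0059445 ] -5.3
b2 size [0.2506 0.1995] rackframe [-0.1823  0.0051] yaw -5.14
```

View pics/b2.png

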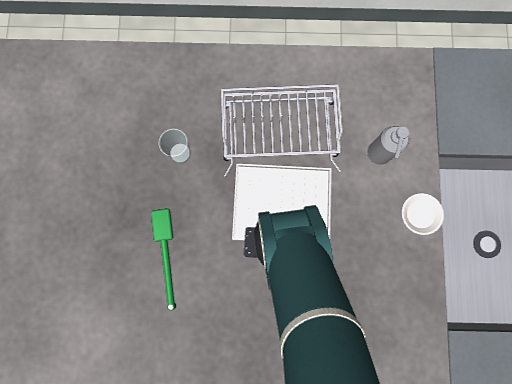

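The tray is tracking as planned: its back corners are at (237,166) and (331,169), between the lead-in tips. I'll finish the turn and push it in.

```bash
python3 - <<'E'
from h import *
c=np.array([-.1852,.0059]);y=np.radians(-5.3);d=.108
for k in range(3):
    dy=np.radians(5.3)/3;m=y+dy/2;c=c+.3*dy*np.array([np.cos(m),np.sin(m)]);y+=dy
    p,R=tool(c,y,d);robot.move_linear(p,.03,frame=R)
st();look("c1")
c=np.array([-.11,c[1]-.001]);p,R=tool(c,0,d);print(robot.move_linear(p,.04,frame=R,threshold=20));st();look("c2")
E
```

```text
t 8.4 p [ 0.511  -0.0801  0.025 ] F [ 0.6  0.6 -0.4]
c1 size [0.2847 0.2255] rackframe [-0.1477  0.0173] yaw -3.96
False
t 9.8 p [ 0.5583 -0.0782  0.0251] F [-0.2  0.3 -0.5]
c2 size [0.2003 0.2848] rackframe [-0.1068  0.0094] yaw 0.47
```

View pics/c2.png

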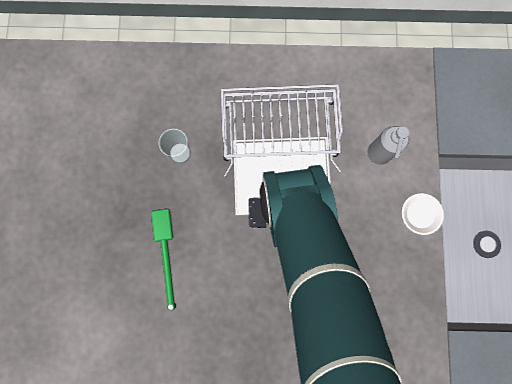

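The tray's back edge is now under the deck (row about 139) with roughly even gaps at both runners. I'll push on to the stop, halting on force.

```bash
python3 - <<'E'
from h import *
d=.108
for x,v,th in((-.03,.04,15),(.012,.02,12)):
    p,R=tool(np.array([x,.001]),0,d);h=robot.move_linear(p,v,frame=R,threshold=th);print(h);st()
    s=robot.get_state();print("tcp rack",(rot(RY).T@(s["ee_pos"][:2]-RO)).round(4))
    if x<0 and h: break
look("d1")
p=s["ee_pos"]
p2=np.r_[p[:2]-.06*np.array([np.cos(RY),np.sin(RY)]),p[2]];robot.move_linear(p2,.1)
p2[2]=.2;robot.move_linear(p2,.15)
robot.move_ptp([.3,-.45,.25],R);st()
im=robot.grab_frame("top")[...,::-1];cv2.imwrite("pics/d2.png",im)
cv2.imwrite("pics/d2c.png",cv2.resize(im[78:230,210:352],None,fx=3.9,fy=3.9,interpolation=cv2.INTER_CUBIC))
E
```

```text
False
t 11.9 p [ 0.6382 -0.0759  0.025 ] F [-2.2 -0.2  1.2]
tcp rack [-0.138  0.001]
True
t 13.3 p [ 0.6656 -0.0743  0.0245] F [-0.4 -0.2  0.5]
tcp rack [-0.1105  0.001 ]
d1 size [0.2379 0.3177] rackframe [ 0.0199 -0.0028] yaw None
t 17.2 p [ 0.301  -0.4494  0.2499] F [-0.5  0.3 -0.3]
```

View pics/d2c.png

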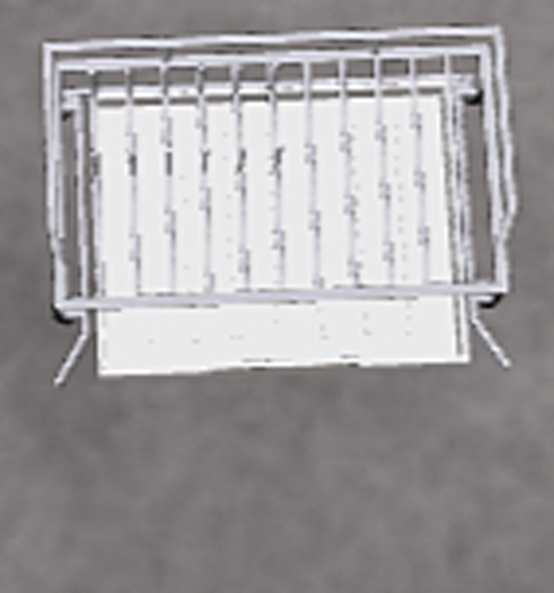

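The tray lies between the runners, with its front edge running from crop pixel (100,375) to (468,360). Its back edge, at about row 97, sits close to the stop at about row 90. I'll measure the front edge to check it is home.

```bash
python3 - <<'E'
from h import *
im=cv2.imread("pics/d2.png").min(2).astype(float)
# subpixel front edge: last crossing of the mid level down each column
P=[]
for u in list(range(240,256))+list(range(308,326)):
    c=im[160:190,u];i=np.nonzero((c[:-1]>160)&(c[1:]<=160))[0].max();P.append((u,160+i+(c[i]-160)/(c[i]-c[i+1])))
for z in(0.,.02):
    w=(ray("top",P,z)-RO)@rot(RY);k,b=np.polyfit(w[:,1],w[:,0],1);print("z",z,"front x_r at y=0",round(b,4),"yaw",np.degrees(-np.arctan(k)).round(2),"res",np.std(w[:,0]-k*w[:,1]-b).round(4))
L=[];
for v in(165,168,170):
    c=im[v,225:345];m=np.nonzero(c>215)[0]+225;w=(ray("top",[(m.min()-.5,v),(m.max()+.5,v)],.02)-RO)@rot(RY);print(v,w.round(4).tolist())
c0=robot.camera_info("top");print(-cv2.Rodrigues(c0["rvec"])[0].T@c0["tvec"])
f=lambda a:(np.array(a,float)+.5)/3.9-.5+[210,78]
print("back/stop",((ray("top",f([(97,103),(440,95),(97,92),(440,82)]),.02)-RO)@rot(RY)).round(4))
E
python3 -c "
import cv2;im=cv2.imread('pics/d2.png')[92:112,222:338];cv2.imwrite('pics/d2z.png',cv2.resize(im,None,fx=6.8,fy=16,interpolation=cv2.INTER_CUBIC))"
```

```text
z 0.0 front x_r at y=0 -0.0969 yaw 0.06 res 0.0003
z 0.02 front x_r at y=0 -0.1011 yaw 0.06 res 0.0003
165 [[-0.0764, 0.1252], [-0.0862, -0.1257]]
168 [[-0.0845, 0.1254], [-0.0943, -0.1252]]
170 [[-0.09, 0.123], [-0.1007, -0.1512]]
[ 0.44091584 -0.0032158   1.11165763]
back/stop [[ 0.0926  0.1198]
 [ 0.0892 -0.1186]
 [ 0.1007  0.1196]
 [ 0.0987 -0.1192]]
```

View pics/d2z.png

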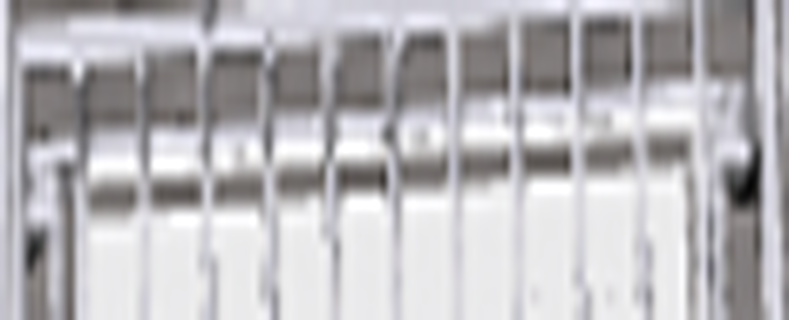

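The zoom shows a thin grey band, about 2 px, in front of the white stop band. That is consistent with the tray's shaded inner back wall. I'll confirm with one firmer push, since it should stop at the same place if the tray is home.

```bash
python3 - <<'E'
from h import *
d=.108
p,R=tool(np.array([-.05,.001]),0,d,.2);robot.move_ptp(p,R)
p[2]=.025;robot.move_linear(p,.12)
p,R=tool(np.array([-.012,.001]),0,d);robot.move_linear(p,.06,frame=R)
p,R=tool(np.array([.012,.001]),0,d)
for th in(3,12,30):
    h=robot.move_linear(p,.015,threshold=th);s=robot.get_state();print(th,h,s["force"].round(1),"tcp rack",(rot(RY).T@(s["ee_pos"][:2]-RO)).round(4))
p=s["ee_pos"].copy();p[:2]-=.06*np.array([np.cos(RY),np.sin(RY)]);robot.move_linear(p,.1)
p[2]=.2;robot.move_linear(p,.15);robot.move_ptp([.3,-.45,.25],R);st()
im=robot.grab_frame("top")[...,::-1];cv2.imwrite("pics/e.png",im)
im=im.min(2).astype(float);P=[]
for u in list(range(240,256))+list(range(308,326)):
    c=im[160:190,u];i=np.nonzero((c[:-1]>160)&(c[1:]<=160))[0].max();P.append((u,160+i+(c[i]-160)/(c[i]-c[i+1])))
w=(ray("top",P,.02)-RO)@rot(RY);k,b=np.polyfit(w[:,1],w[:,0],1);print(b,np.degrees(-np.arctan(k)))
E
```

```text
3 True [-0.   0.  -0.4] tcp rack [-0.1106  0.001 ]
12 True [-0.2  1.2 -1.3] tcp rack [-0.1106  0.0011]
30 True [ 0.8 -1.   0.1] tcp rack [-0.1104  0.001 ]
t 26.8 p [ 0.301  -0.4494  0.2499] F [-0.7 -0.8  0.2]
-0.10099854710526092 0.09275943628510477
```

```bash
python3 -c "
from rig import robot
print(robot.sign_off())"
```

```text
the job is handed in; nothing more can be done
None
```

I pushed the tray square between the runners and home against the rear stop: by camera it sits within about 0.1° and 1–2 mm of its seated pose, and a second push to 30 N didn't move it. The other objects were left untouched, the arm was clear, and I handed the job in at about 27 s.

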